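# Close a dryer lint filter: fold the screen over and tuck it under the lip

## Task

Close the open lint filter on the launderette counter using fingertips only: push its raised mesh screen over until it lies flat in the tray, then, pressing it down, push it along by its thumb ridge until its free edge is tucked fully home beneath the tray's retaining lip, so that it stays shut when you let go. Do not pick up, tip or shove the filter around, and leave the other things on the counter alone.

Things in the scene. Friction and masses are not known exactly. Their poses are not given: they have to be found in the camera images.
- filter: Loose steel tray on rubber feet, 190 (x) by 150 mm (y), about 1.3 kg; slips if pushed with over about 8 N. Origin: centre of its underside, on the table. +x points from hinge side to lip side, z up. Side walls 28 mm high. Hinge axis along y, 32 mm above the table, at x = -85 mm plus leaf_slide. Retaining lip along the +x side, 110 mm long, underside 38.5 and top 42.5 mm above the table.
- leaf (a joint): Fold angle of the mesh screen (leaf): 0 flat in the tray, pi/2 upright, more = leaning back away from the lip. 5 mm thick, 130 mm wide, reaches 155 mm from the hinge axis; flat, its upper face (the back to push, when open) is 34.5 mm above the table. Stays put when open; turning takes under 0.12 N m. A weak spring lifts it to about 0.5 rad if let go flat but not tucked.
- leaf_slide (a joint): How far the hinge is pushed along its slots towards the lip (m): 0 at the start, 0.014 fully home; stays where left, takes about 3 N. At 0 the flat leaf's edge is 4 mm short of the lip, so it folds down freely; at 0.014 it is 10 mm beneath the lip. If pushed forward before the leaf is flat, the edge lands on top of the lip.
- leaf_edge (a point): Middle of the leaf's free edge, half-way through its thickness, 155 mm from the hinge axis. Its x axis points along the leaf from hinge to free edge, z out of its upper face.
- ridge_foot (a point): Thumb ridge on the leaf's upper face: the middle of the foot of its hinge-side face, on the leaf's surface, 102 mm from the hinge axis. The ridge is a straight bar parallel to the hinge, 110 mm long, 6 mm thick, 10 mm high. Axes as leaf_edge.
- lip (a point): Middle of the lower front edge of the retaining lip (74 mm from the tray's centre along its x, 38.5 mm up). The lip runs on 21 mm from here in +x and is 4 mm thick. Axes as the filter.
- coin_cup: Bystander, to be left alone: open grey cup, 60 mm across, 55 mm tall. Origin: centre of its underside.
- lint_brush: Bystander, to be left alone: small wooden brush lying flat, 110 x 22 x 28 mm. Origin: centre of its underside.
- stain_jar: Bystander, to be left alone: small white jar, 52 mm across, 60 mm tall. Origin: centre of its underside.
- detergent: Bystander, to be left alone: tall bottle, 84 mm across, 160 mm tall. Origin: centre of its underside.
- softener: Bystander, to be left alone: tall bottle, 72 mm across, 150 mm tall. Origin: centre of its underside.
- powder_carton: Bystander, to be left alone: cardboard carton, 70 x 120 x 150 mm. Origin: centre of its underside.
There are look-alikes about, which are no part of the job. Leave any blue or yellow look-alike of the filter alone.

How it is judged:
By the outcome, as a careful person would: the job done as asked, in the order asked, and still so for the second after the job is handed in, with the robot touching nothing.
It also fails if it takes over 48 s, if anything falls off the work surface, if the arm or the gripper's body presses on something with over 40 N, if the wrist force passes 120 N, or if a joint passes its speed limit or range.

## Robot

A 7-joint arm with a two-finger parallel gripper is mounted at the origin on the work surface. World frame = base frame: x ahead of the robot, y to its left, z up, the work surface at z = 0. Lengths are in m, angles in rad, forces in N, time in s.
With the tool pointing down it reaches from about 0.4 to 0.85 m from the base axis. Payload 10.4 kg.
Tool frame: the origin (TCP) lies at the very end of the fingers, on their centre line; the grasp point (between the pads) lies 19 mm behind it; y points along the fingers, x is the direction in which the jaws open and shut, and the axes are right-handed (so a half turn about y gives the same grasp; the last joint's range is limited). The gripper opens to 85 mm and grips with 20 to 120 N. Pads are 22 mm wide; open, the fingers measure 114 mm over their backs; the gripper's body (76 mm by 85 mm) begins 54 mm behind the grasp point. The pads swing forward as they close: fully open they stand 13 mm farther back than shut.
Start: joints at [-1.259, 0.332, -0.065, 1.46, 0.022, 1.35, -0.088], TCP at [0.205, 0.59, 0.231] pointing down, gripper open.
Joint ranges: [-2.6, 2.6], [-0.5, 2.12], [-1.47, 1.34], [0.16, 2.42], [-1.27, 4.41], [0.06, 2.06], [-2.6, 2.6]. Speed limits (rad/s): [2.22, 2.22, 2.79, 2.79, 3.14, 3.14, 3.14].

## Interface

Orientations are given as a rotation vector (axis times angle).
In Python, from cell import status, viewer, manip gives the robot as it stands.
- The arm moves only by the tool arm_command, never from a script. Its argument "commands" is a list that holds one entry, the list of rows, each a list of 5 numbers: the shift along the tool's x, y, z in m, then the turn about the tool's y in degrees, then the finger opening in m, from 0 to 0.0854. A call has 1 to 12 rows; each row shifts and turns the commanded pose from where the row before left it, along the tool's axes as they then stand; what a row does not reach is not made up. A row lasts 1/8 s, in which the tool goes at most 62.5 mm and 10.7 degrees, less where a joint would pass 70% of its speed; a pose out of reach is approached as far as the arm can. A call is refused whole if a number of a shift passes 0.0625 or a number of a turn 10.7, either way. A call with a gripper value outside its range is refused whole. The fingers move at their own pace and stop on an object; "force" is the grip in N (left out, the last holds). Time passes only in rows, so rows that do not move let the fingers close. It gives the time, the measured TCP pose, the force and the opening at its end, in the units of the state.
- status.sense(): the state, without advancing time (a new reading comes with each control period).
- viewer.read_camera(name): name is "scene" or "top" or "wrist"; returns the picture (400x640x3 uint8, blue, green, red); there is no depth.
- viewer.calibration(name): a dict with "vfov" (degrees; the focal length in pixels is half the picture's height over the tangent of half this angle, whatever the lens; pixels are square), "cx", "cy" (the principal point, pixels), "R" (3x3) and "t" (3): a world point X has camera coordinates R X + t. Camera axes: x right, y down, z forward; pixel columns grow to the right and rows downward; lengths in m; the calibration is good to about 2 mm. A picture is of the moment at which its call begins: read the wrist's pose just before it. calibration takes no time and is no camera call; for the wrist camera it gives the pose at the moment of the call.
- manip.finish_job(): hands the job in, once; it reports no verdict.
The state is a dict: "time_s": time; "joints": joint angles; "qvel": joint speeds; "tau": joint torques, N m; "position": TCP position; "ee_rot": TCP orientation; "force": force on the tool from outside, world axes, zero at the start; "moment": the same for the moment, N m; "gripper_width": opening from 0.0 (shut) to 1.0 (fully open).
Only numpy, scipy, OpenCV 4.12 (cv2) and the standard library are available. Lean on these libraries where they do the work, as an engineer would, in place of code of your own. Each camera call takes 0.05 s, during which the arm holds its last target.

## Working session

There is one attempt and no reset: what is moved stays moved. The work goes in short steps, Python scripts to look and compute and a tool call to move; the robot and the scene stay as the last step left them, time stands still between calls to the robot, and variables do not carry over. Pictures are saved under pics/ and viewed, and the job is handed in when it is done.

Besides the shell and the picture viewer there is one more tool, called after "Emit:" as name([rows], argument=value, ...), one row to a line, values as JSON. arm_command: Moves the arm, as the interface text tells. Its arguments: {"type":"object","properties":{"commands":{"type":"array"},"force":{"type":"number"}},"required":["commands"]}

```bash
mkdir -p pics; ls
python3 - <<'E'
from cell import status, viewer, manip
import cv2,numpy as np
s=status.sense()
print({k:np.round(v,3).tolist() for k,v in s.items()})
for n in ("scene","top","wrist"):
    cv2.imwrite(f"pics/{n}0.png",viewer.read_camera(n))
    c=viewer.calibration(n); print(n,c["vfov"],c["cx"],c["cy"],np.round(c["R"],3).tolist(),np.round(c["t"],3).tolist())
E
```

```text
pics
{'time_s': 0.0, 'joints': [-1.259, 0.333, -0.065, 1.461, 0.022, 1.35, -0.089], 'qvel': [0.0, -0.0, -0.0, -0.0, 0.001, 0.0, -0.002], 'tau': [-0.001, -62.544, 0.049, -39.16, 0.016, 0.01, 0.0], 'position': [0.205, 0.59, 0.231], 'ee_rot': [-1.35, -0.958, 0.96], 'force': [-0.497, 0.287, 0.324], 'moment': [0.043, 0.034, 0.011], 'gripper_width': 1.001}
scene 48.19007456220248 326.3687938432938 201.84590407038246 [[-0.583, 0.812, 0.01], [0.627, 0.459, -0.629], [-0.516, -0.361, -0.777]] [0.32, -0.335, 1.902]
top 42.457793787158074 308.73516474815415 196.7473126873293 [[-0.022, -1.0, -0.003], [-0.983, 0.022, -0.183], [0.183, -0.001, -0.983]] [-0.012, 0.546, 1.419]
wrist 58.25445201225749 315.2678888582366 197.48375031118763 [[0.327, 0.945, -0.002], [0.903, -0.312, 0.295], [0.279, -0.098, -0.955]] [-0.624, -0.039, 0.38]
```

View pics/scene0.png

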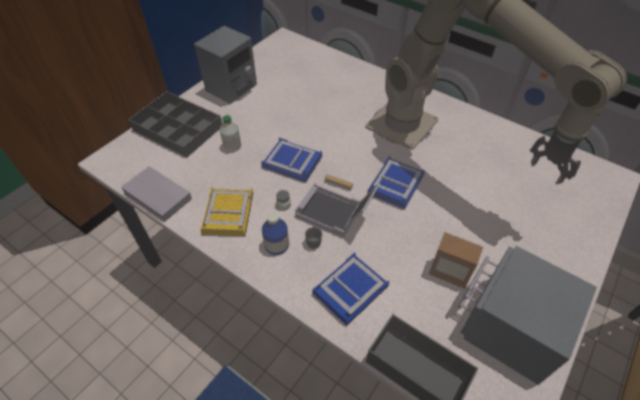

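View pics/top0.png

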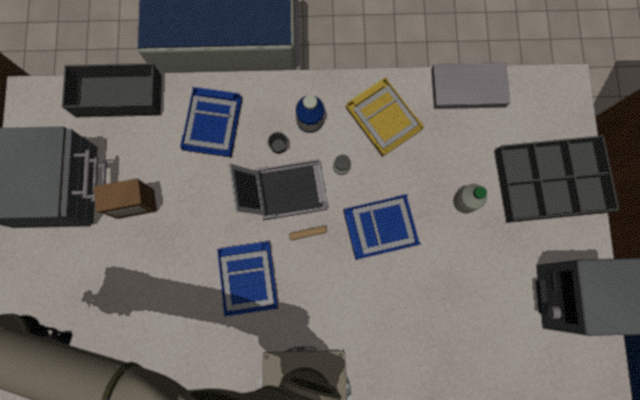

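View pics/wrist0.png

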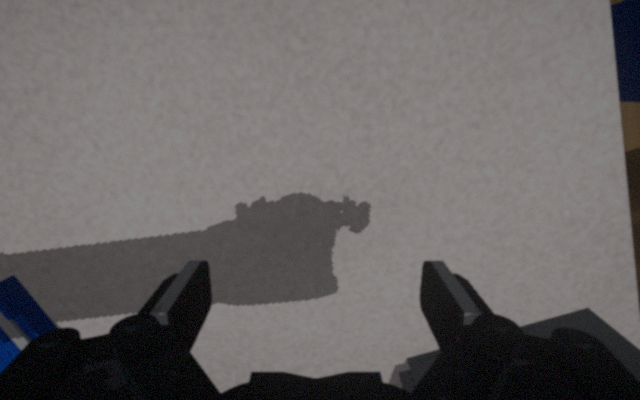

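The target could be mistaken for any of these in the top view: blue at (212,122), (382,226) and (247,278), yellow at (385,115), or the grey steel one at (290,190). I choose the grey one with the raised screen at (245,188), and I'll check it in a close crop.

Run:
```python
import cv2,numpy as np
a=cv2.imread("pics/top0.png")[120:250,220:360]; b=cv2.imread("pics/scene0.png")[165:255,270:400]
a=cv2.resize(a,None,fx=5,fy=5,interpolation=cv2.INTER_CUBIC)[:600]
b=cv2.resize(b,None,fx=6,fy=6,interpolation=cv2.INTER_CUBIC)
a=cv2.convertScaleAbs(a,alpha=1.5,beta=10);b=cv2.convertScaleAbs(b,alpha=1.5,beta=10)
cv2.imwrite("pics/ctop.png",a);cv2.imwrite("pics/cscene.png",b)
```

```text
(no output)
```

View pics/ctop.png

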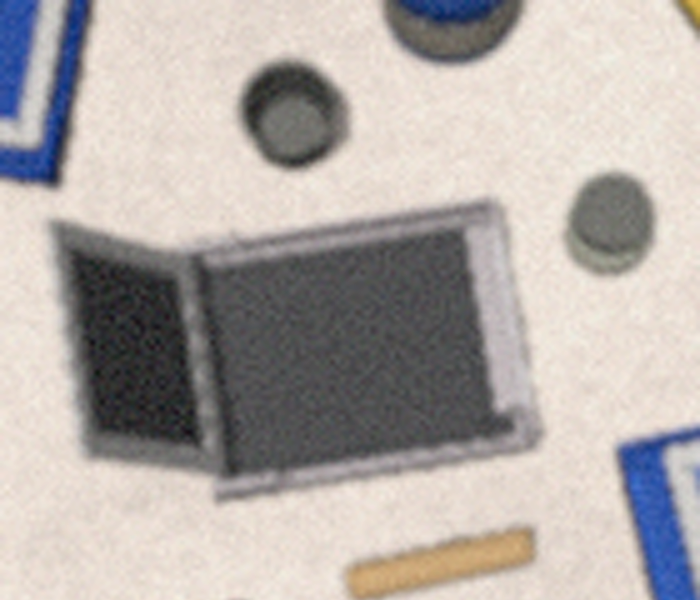

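View pics/cscene.png

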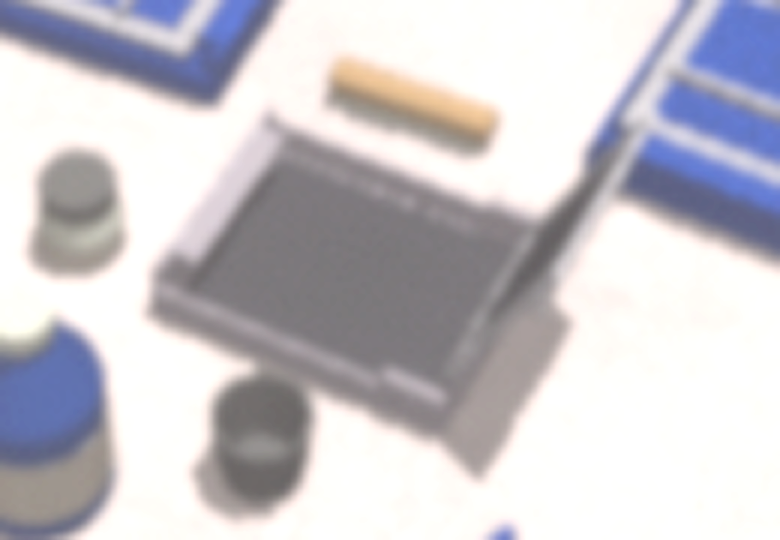

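```bash
cat > h.py <<'E'
import numpy as np,cv2
from cell import viewer
def K(c): 
    f=200/np.tan(np.radians(c["vfov"]/2)); return np.array([[f,0,c["cx"]],[0,f,c["cy"]],[0,0,1]])
def ray(c,p):
    R=np.array(c["R"]);t=np.array(c["t"])
    return -R.T@t, R.T@np.linalg.inv(K(c))@np.array([p[0],p[1],1.])
def plane(c,p,z):
    o,d=ray(c,p); return o+d*(z-o[2])/d[2]
def proj(c,X):
    q=K(c)@(np.array(c["R"])@np.array(X)+np.array(c["t"])); return q[:2]/q[2]
def tri(c1,p1,c2,p2):
    P=lambda c:K(c)@np.c_[c["R"],c["t"]]
    X=cv2.triangulatePoints(P(c1),P(c2),np.float64(p1).reshape(2,1),np.float64(p2).reshape(2,1)); return (X[:3]/X[3]).ravel()
E
python3 - <<'E'
from h import *
T=viewer.calibration("top");S=viewer.calibration("scene")
t=lambda x,y:(220+x/5-.4,120+y/5-.4); s=lambda x,y:(270+x/6-.4,165+y/6-.4)
np.set_printoptions(precision=4,suppress=True)
for n,p in dict(lipfar=(497,202),lipnear=(540,440),hnear=(218,498),hfar=(180,240)).items(): print(n,plane(T,t(*p),.028))
for n,p in dict(lipfar=(152,290),lipnear=(270,118),hfar=(440,412)).items(): print('S',n,plane(S,s(*p),.028))
print('leaf far/near top corners? ', tri(T,t(52,222),S,s(640,125)),tri(T,t(88,455),S,s(640,125)))
for n,p in dict(cup=(293,115),jar=(612,222)).items(): print(n,plane(T,t(*p),.057))
print(plane(T,t(440,563),.028), plane(T,t(345,580),.028),plane(T,t(535,545),.028))
from cell import status
from scipy.spatial.transform import Rotation as R
print(R.from_rotvec(status.sense()["ee_rot"]).as_matrix())
E
```

```text
lipfar [ 0.6584 -0.0569  0.028 ]
lipnear [ 0.5163 -0.0781  0.028 ]
hnear [0.4866 0.1079 0.028 ]
hfar [0.6396 0.1293 0.028 ]
S lipfar [ 0.6621 -0.0531  0.028 ]
S lipnear [ 0.5151 -0.0771  0.028 ]
S hfar [0.6347 0.1308 0.028 ]
leaf far/near top corners?  [0.5849 0.1813 0.2644] [0.4925 0.1623 0.1623]
cup [0.7054 0.0606 0.057 ]
jar [ 0.6375 -0.122   0.057 ]
[ 0.4463 -0.0189  0.028 ] [0.4377 0.0356 0.028 ] [ 0.4554 -0.0735  0.028 ]
[[ 0.3285 -0.0003 -0.9445]
 [ 0.9445 -0.001   0.3285]
 [-0.001  -1.     -0.    ]]
```

Run:
```python
from h import *
T=viewer.calibration("top");S=viewer.calibration("scene")
np.set_printoptions(precision=3,suppress=True)
print('carton top corners',[plane(T,p,.15) for p in((95,192),(125,180),(152,187))], 'scene',plane(S,(440,240),.15),plane(S,(482,250),.15))
print('bottle',plane(T,(309,101),.16),plane(S,(274,222),.16))
a=cv2.imread("pics/scene0.png")
```

```text
carton top corners [array([0.552, 0.545, 0.15 ]), array([0.583, 0.466, 0.15 ]), array([0.562, 0.393, 0.15 ])] scene [0.556 0.425 0.15 ] [0.515 0.542 0.15 ]
bottle [ 0.791 -0.031  0.16 ] [ 0.804 -0.015  0.16 ]
```

Emit:
arm_command([
  [[0,0,0,10.3,0],[0,0,0,10.3,0],[0,0,0,10.3,0],[0,0,0,10.3,0],[0,0,0,10.3,0],[0,0,0,10.3,0]],
], force=30)

```text
time_s: 0.9
position: [0.2053, 0.5902, 0.231]
ee_rot: [-1.568, -0.119, 0.119]
force: [0.0, 0.7, -0.4]
gripper_width: -0.002
```

Emit:
arm_command([
  [[0.028,0,-0.0424,0,0],[0.028,0,-0.0424,0,0],[0.028,0,-0.0424,0,0],[0.028,0,-0.0424,0,0],[0.028,0,-0.0424,0,0],[0.028,0,-0.0424,0,0],[0.028,0,-0.0424,0,0],[0.028,0,-0.0424,0,0],[0.028,0,-0.0424,0,0],[0.028,0,-0.0424,0,0],[0,0,0,0,0]],
])

```text
time_s: 2.28
position: [0.5506, 0.2108, 0.2311]
ee_rot: [-1.57, -0.119, 0.118]
force: [-0.6, 1.2, -0.2]
gripper_width: -0.005
```

Run:
```python
from h import *
for n in ("scene","top","wrist"):
    im=viewer.read_camera(n)
    if n=="scene": im=cv2.resize(im[120:260,240:460],None,fx=3.6,fy=3.6,interpolation=cv2.INTER_CUBIC)
    if n=="top": im=cv2.resize(im[110:260,160:360],None,fx=4,fy=4,interpolation=cv2.INTER_CUBIC)
    cv2.imwrite(f"pics/{n}1.png",cv2.convertScaleAbs(im,alpha=1.5,beta=10))
```

```text
(no output)
```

View pics/scene1.png

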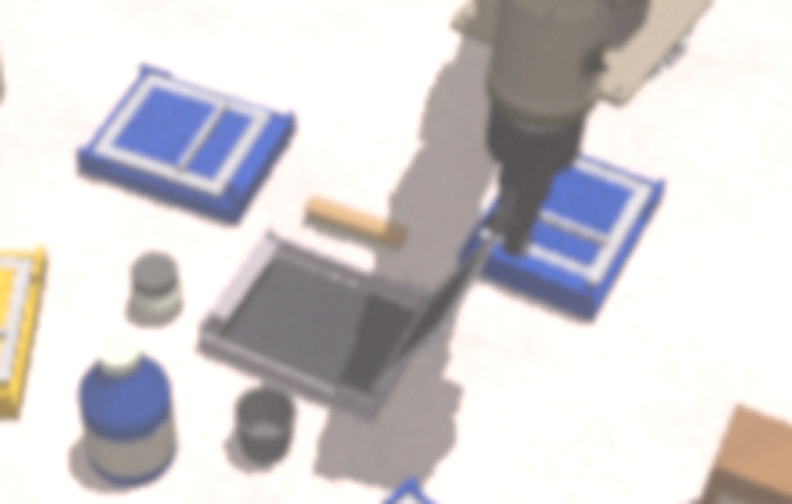

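View pics/wrist1.png

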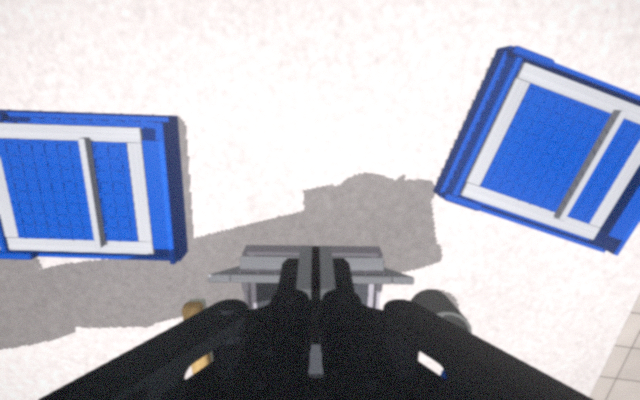

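View pics/top1.png

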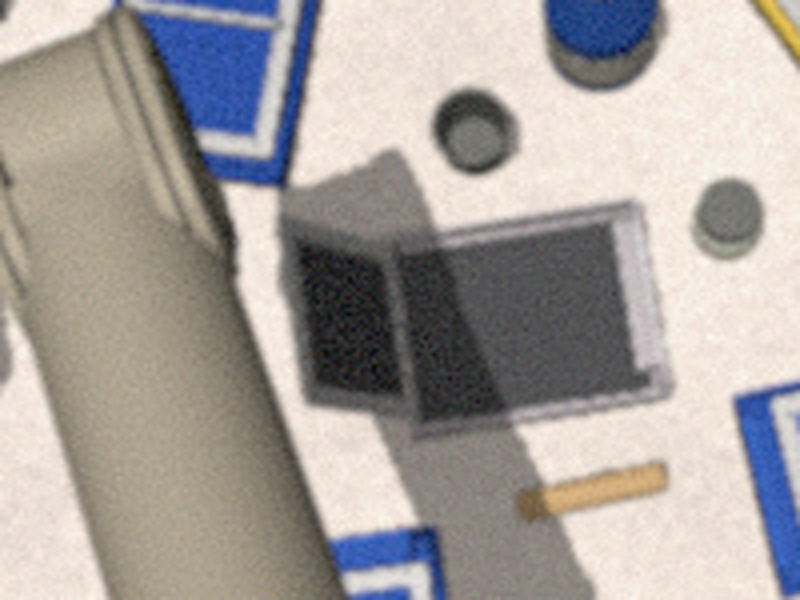

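Both views show the leaf behind the fingers: its edge ends at wrist (210,279) and (412,279), and at top (232.5,167) and (237,210). The filter is undisturbed.

Run:
```python
from h import *
T=viewer.calibration("top");W=viewer.calibration("wrist")
np.set_printoptions(precision=4,suppress=True)
u=np.array([.153,-.988,0]);v=np.array([.988,.153,0]);C=np.array([.5748,.0263,0])
loc=lambda X:np.array([(X-C)@u,(X-C)@v,X[2]])
for w,t in(((210,279),(237,210)),((412,279),(232.5,167))): 
    X=tri(W,w,T,t);print(X,loc(X),proj(W,X),proj(T,X))
print('cam',-np.array(W["R"]).T@np.array(W["t"]))
for p in ((245,268),(382,268),(245,250),(382,250)):
    o,d=ray(W,p); print(loc(o),[d@u,d@v,d[2]])
```

```text
[0.4904 0.1636 0.1724] [-0.1485 -0.0624  0.1724] [213.4681 281.5694] [236.7731 210.4579]
[0.6131 0.1779 0.1595] [-0.1439  0.0611  0.1595] [403.0808 278.6784] [232.2499 165.8944]
cam [0.5353 0.2902 0.3739]
[-0.2668  0.0014  0.3739] [np.float64(0.4836975427093075), np.float64(-0.1930313659108329), np.float64(-0.8975404480939974)]
[-0.2668  0.0014  0.3739] [np.float64(0.4814280464397743), np.float64(0.18856912135396808), np.float64(-0.8976155672320514)]
[-0.2668  0.0014  0.3739] [np.float64(0.4357903352940257), np.float64(-0.19331919510887988), np.float64(-0.9123306915708033)]
[-0.2668  0.0014  0.3739] [np.float64(0.4335208390244926), np.float64(0.1882812921559212), np.float64(-0.9124058107088574)]
```

Emit:
arm_command([
  [[0,0.027,0,0,0],[0,0.027,0,0,0],[0,0.027,0,0,0],[0,0,-0.012,0,0],[0,0,-0.012,0,0],[0,0,-0.01,0,0],[0,0,-0.01,0,0],[0,0,-0.01,0,0],[0,0,-0.01,0,0],[0,0,-0.01,0,0],[0,0,-0.01,0,0]],
])

```text
time_s: 3.8
position: [0.5616, 0.1318, 0.1502]
ee_rot: [-1.567, -0.123, 0.124]
force: [-0.4, 1.0, 0.4]
gripper_width: -0.001
```

```bash
cat > look.py <<'E'
from h import *
import sys
k=sys.argv[1]
from cell import status
s=status.sense();u=np.array([.153,-.988,0]);v=np.array([.988,.153,0]);C=np.array([.5748,.0263,0])
X=np.array(s["position"]);f=np.array(s["force"]);print("t",s["time_s"],"tcp local",np.round([(X-C)@u,(X-C)@v,X[2]],4),"f local",np.round([f@u,f@v,f[2]],2))
im=viewer.read_camera("scene");im=cv2.resize(im[120:260,240:430],None,fx=4,fy=4,interpolation=cv2.INTER_CUBIC)
cv2.imwrite(f"pics/s{k}.png",cv2.convertScaleAbs(im,alpha=1.5,beta=10))
if len(sys.argv)>2:
    n=sys.argv[2];im=viewer.read_camera(n)
    if n=="top": im=cv2.resize(im[110:260,160:360],None,fx=4,fy=4,interpolation=cv2.INTER_CUBIC)
    cv2.imwrite(f"pics/{n[0]}{k}.png",cv2.convertScaleAbs(im,alpha=1.5,beta=10))
E
python3 look.py 2 wrist
```

```text
t 3.8 tcp local [-0.1063  0.0031  0.1502] f local [-1.03 -0.25  0.36]
```

View pics/s2.png

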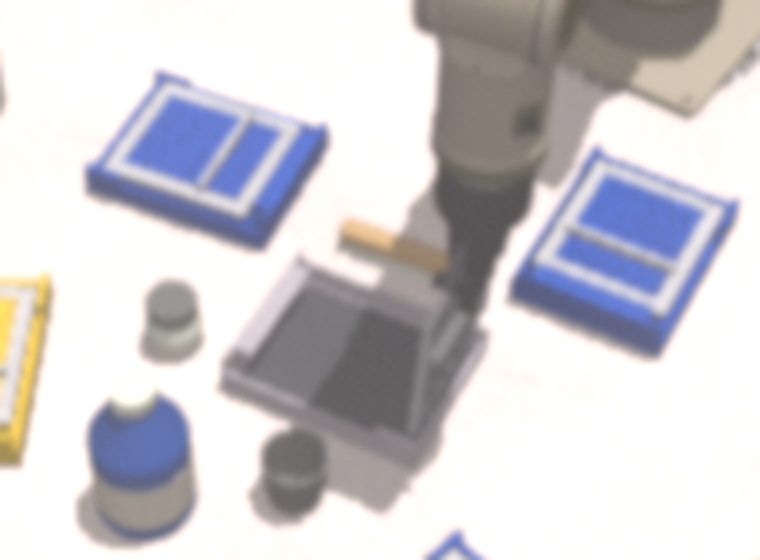

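View pics/w2.png

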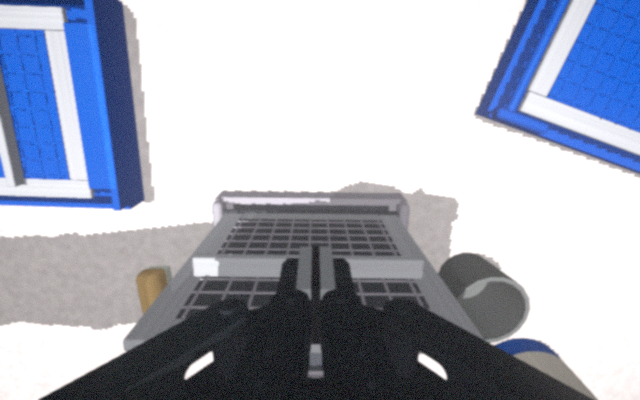

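The leaf is near upright, with the ridge at wrist row 265 and the fingertip just above it. I'll keep folding with the fingertip beyond the ridge.

Emit:
arm_command([
  [[0,0,-0.0105,0,0],[0,0,-0.0105,0,0],[0,0,-0.0105,0,0],[0,0,-0.0105,0,0],[0,0,-0.0105,0,0],[0,0,-0.0105,0,0],[0,0,-0.0105,0,0],[0,0,-0.0105,0,0],[0,0.008,-0.01,0,0],[0,0.008,-0.01,0,0],[0,0,0,0,0]],
])

```text
time_s: 5.28
position: [0.5773, 0.0286, 0.1332]
ee_rot: [-1.568, -0.121, 0.124]
force: [0.0, -0.1, 0.9]
gripper_width: -0.0
```

```bash
python3 look.py 3 wrist
```

```text
t 5.275 tcp local [-0.0018  0.0028  0.1332] f local [0.1  0.02 0.91]
```

View pics/s3.png

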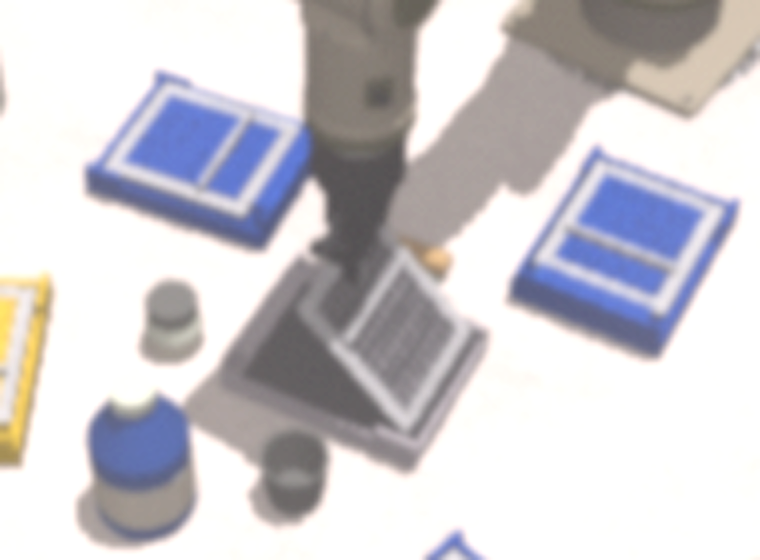

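View pics/w3.png

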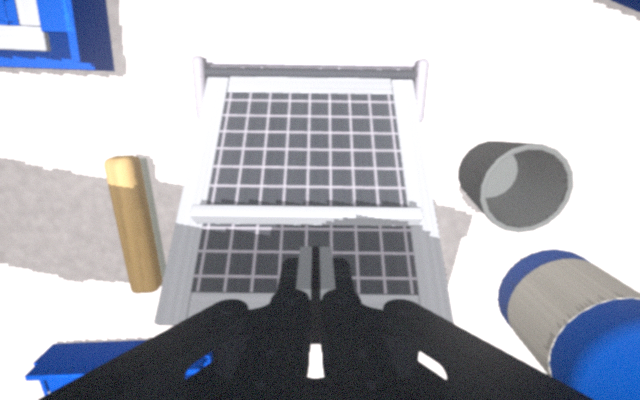

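Emit:
arm_command([
  [[0,0.011,-0.009,0,0],[0,0.011,-0.009,0,0],[0,0,0,0,0],[0,-0.02,0,0,0],[0,-0.015,0,0,0],[0,0,0.025,0,0],[0,0,0.025,0,0],[0,0,0,0,0]],
])

```text
time_s: 6.38
position: [0.5726, 0.0639, 0.1476]
ee_rot: [-1.566, -0.127, 0.126]
force: [0.2, 0.5, -0.2]
gripper_width: 0.002
```

```bash
python3 look.py 4 wrist
```

```text
t 6.375 tcp local [-0.0375  0.0036  0.1476] f local [-0.41  0.27 -0.21]
```

View pics/s4.png

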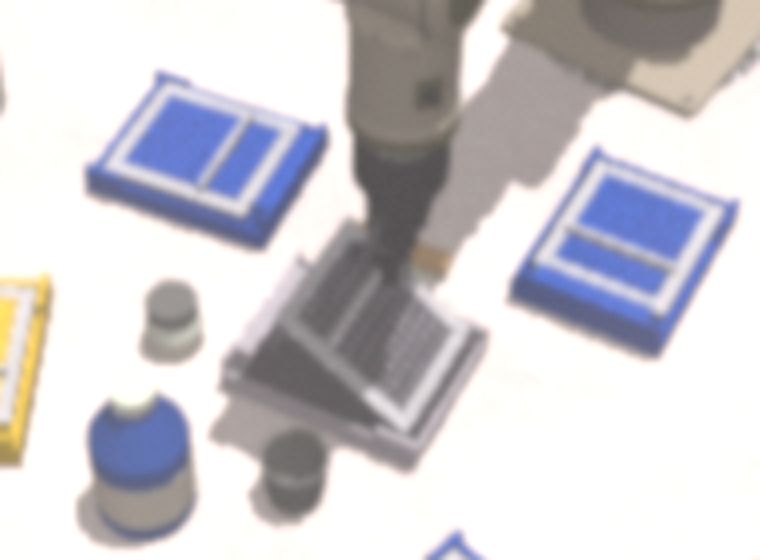

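View pics/w4.png

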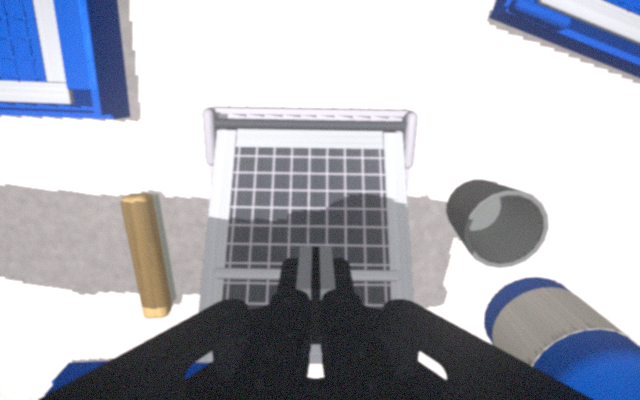

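Emit:
arm_command([
  [[0,0.02,0,0,0],[0,0.02,0,0,0],[0,0.015,0,0,0],[0,0.01,0,0,0],[0,0.01,0,0,0],[0,0.01,0,0,0],[0,0.01,0,0,0],[0,0.008,0,0,0],[0,0.004,0,0,0],[0,0,0,0,0]],
])

```text
time_s: 7.72
position: [0.5725, 0.0614, 0.04]
ee_rot: [-1.567, -0.123, 0.124]
force: [-0.1, -0.2, -0.1]
gripper_width: -0.003
```

```bash
python3 look.py 5 wrist
```

```text
t 7.725 tcp local [-0.035   0.0031  0.04  ] f local [ 0.19 -0.09 -0.07]
```

View pics/s5.png

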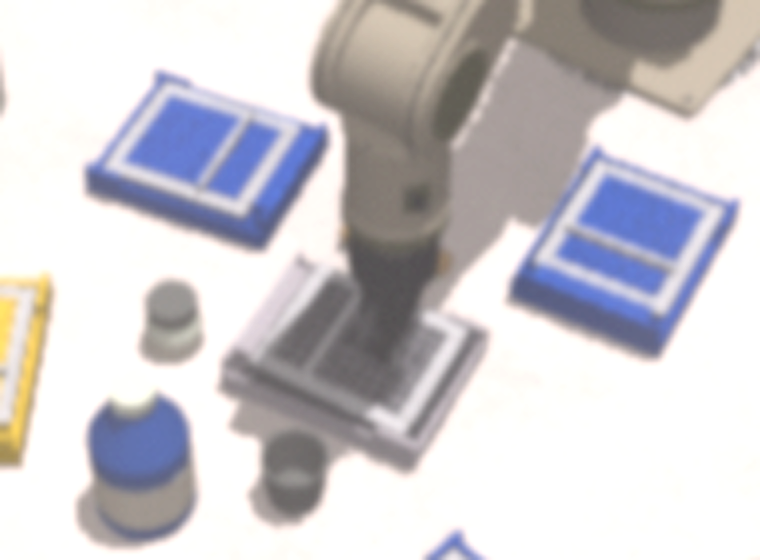

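View pics/w5.png

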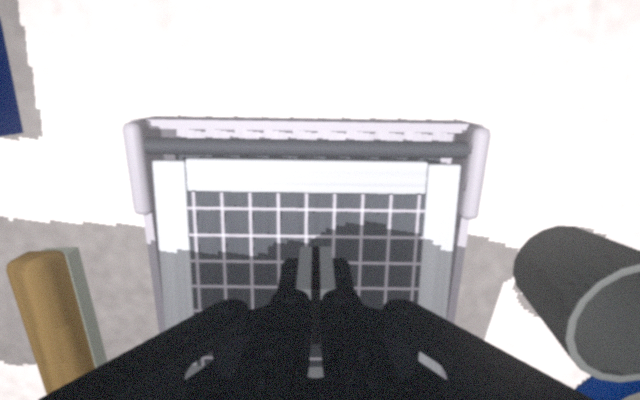

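The leaf is nearly flat, with the edge at scene (240,365) still slightly above the lip. I'll press it right down.

Emit:
arm_command([
  [[0,0.003,0,0,0],[0,0.003,0,0,0],[0,0.001,0,0,0],[0,0,0,0,0]],
])

```text
time_s: 8.32
position: [0.5732, 0.0612, 0.034]
ee_rot: [-1.567, -0.124, 0.123]
force: [-2.9, -1.6, 9.4]
gripper_width: 0.001
```

Emit:
arm_command([
  [[0,0,-0.006,0,0],[0,0,-0.006,0,0],[0,0,-0.006,0,0],[0,0,-0.006,0,0],[0,0,-0.006,0,0],[0,0,0,0,0]],
])

```text
time_s: 9.07
position: [0.5784, 0.0325, 0.034]
ee_rot: [-1.566, -0.125, 0.122]
force: [-0.7, 1.6, 6.0]
gripper_width: -0.004
```

```bash
python3 look.py 6 wrist
```

```text
t 9.075 tcp local [-0.0056  0.0045  0.034 ] f local [-1.69 -0.44  5.97]
```

View pics/s6.png

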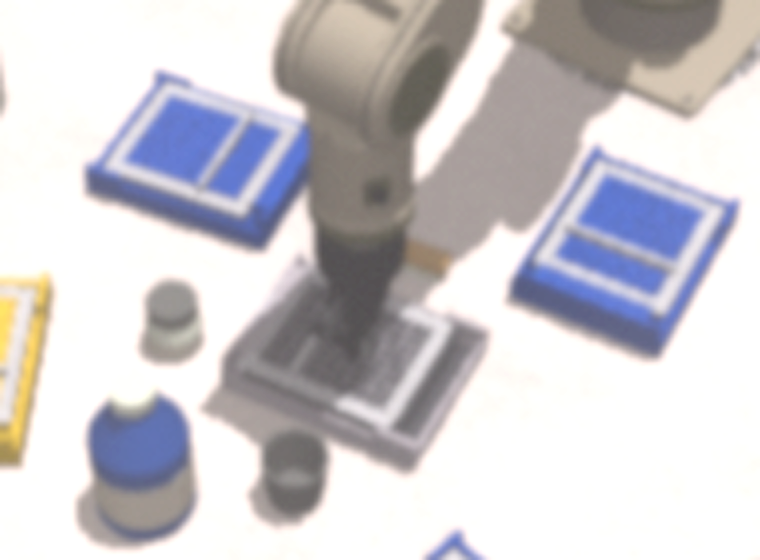

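View pics/w6.png

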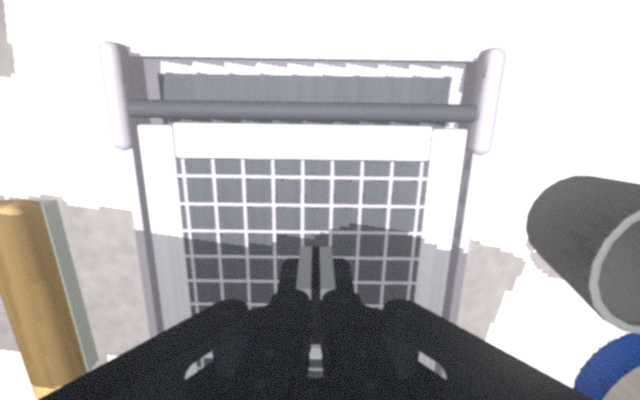

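Run:
```python
from h import *
W=viewer.calibration("wrist")
u=np.array([.153,-.988,0]);v=np.array([.988,.153,0]);C=np.array([.5748,.0263,0])
for n,p,z in (("bar",(315,111),.034),("rear top",(315,60),.028),("slotrear",(118,45),.04),("slotfront",(120,148),.04)):
    X=plane(W,p,z);print(n,round((X-C)@u,4),round((X-C)@v,4))
im=viewer.read_camera("top");im=cv2.resize(im[140:230,240:360],None,fx=6,fy=6,interpolation=cv2.INTER_CUBIC)
cv2.imwrite("pics/t6.png",cv2.convertScaleAbs(im,alpha=1.5,beta=10))
```

```text
bar -0.0716 0.0035
rear top -0.0905 0.0034
slotrear -0.0943 -0.0661
slotfront -0.0578 -0.071
```

View pics/t6.png

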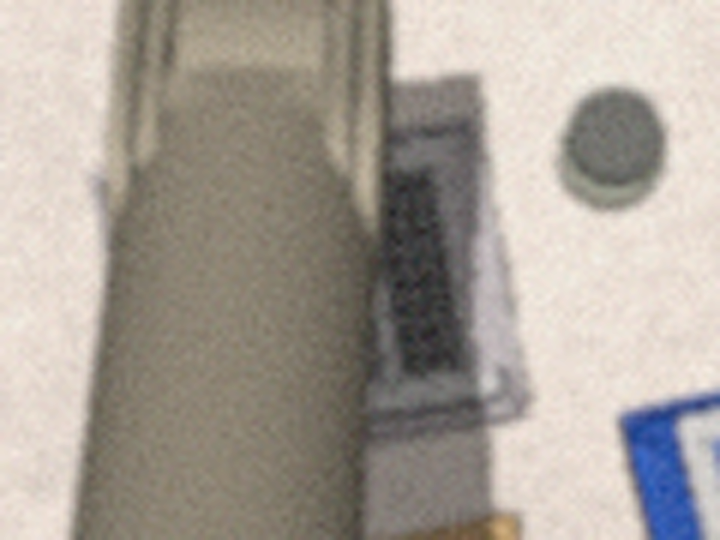

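The hinge bar is at wrist row 111, about 9–13 mm forward, so friction has already carried the flat leaf most of the way. Next I'll push on the ridge, pressing, until it's home.

Emit:
arm_command([
  [[0,0,-0.006,0,0],[0,0,-0.006,0,0],[0,0,-0.005,0,0],[0,0,-0.002,0,0],[0,0,0,0,0]],
])

```text
time_s: 9.85
position: [0.5811, 0.014, 0.0338]
ee_rot: [-1.566, -0.125, 0.123]
force: [1.0, 1.0, 4.9]
gripper_width: -0.001
```

Emit:
arm_command([
  [[0,0,-0.002,0,0],[0,0,-0.002,0,0],[0,0,0,0,0]],
])

```text
time_s: 10.22
position: [0.5817, 0.0103, 0.0338]
ee_rot: [-1.566, -0.125, 0.123]
force: [0.3, 2.6, 4.9]
gripper_width: 0.005
```

```bash
python3 look.py 7 wrist
```

```text
t 10.225 tcp local [0.0169 0.0044 0.0338] f local [-2.55  0.73  4.9 ]
```

View pics/s7.png

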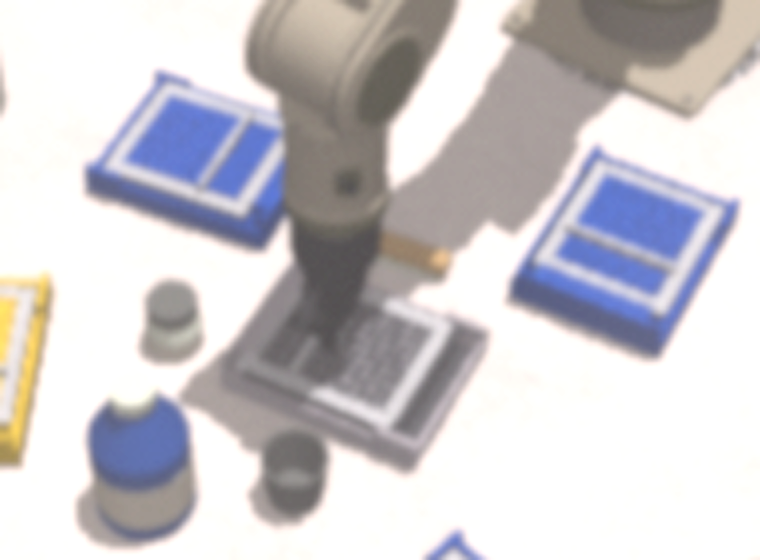

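View pics/w7.png

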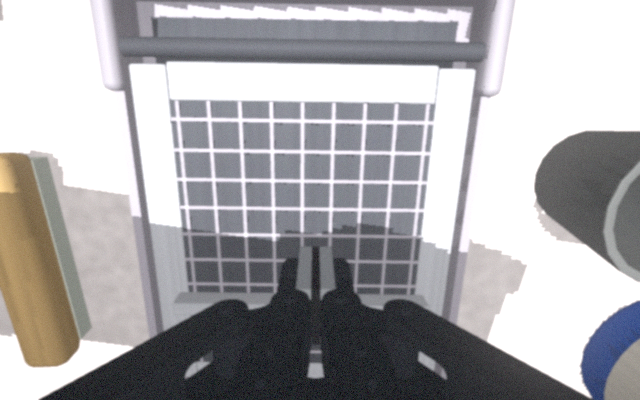

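Emit:
arm_command([
  [[0,0,-0.0015,0,0],[0,0,-0.0015,0,0],[0,0,0,0,0]],
])

```text
time_s: 10.7
position: [0.5821, 0.0078, 0.0337]
ee_rot: [-1.565, -0.125, 0.124]
force: [-0.5, 3.8, 5.6]
gripper_width: -0.003
```

```bash
python3 look.py 8 wrist
```

```text
t 10.7 tcp local [0.0194 0.0044 0.0337] f local [-3.79  0.05  5.62]
```

View pics/w8.png

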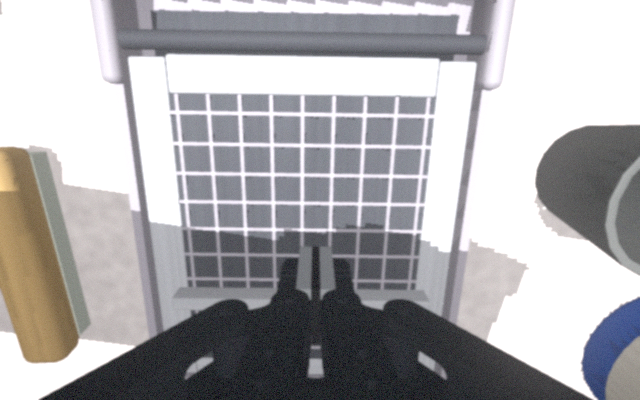

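Run:
```python
from h import *
W=viewer.calibration("wrist")
u=np.array([.153,-.988,0]);v=np.array([.988,.153,0]);C=np.array([.5748,.0263,0])
for n,p,z in (("bar",(315,42),.034),("leaf rear end",(300,56),.0345),("brkt front",(112,80),.04),("ridge foot",(230,289),.0345),("ridge top",(230,299),.0445)):
    X=plane(W,p,z);print(n,round((X-C)@u,4),round((X-C)@v,4))
im=cv2.imread("pics/w8.png")[230:330,130:480];cv2.imwrite("pics/w8c.png",cv2.resize(im,None,fx=2.2,fy=2.2,interpolation=cv2.INTER_CUBIC))
```

```text
bar -0.0713 0.0032
leaf rear end -0.0664 -0.0023
brkt front -0.0574 -0.0702
ridge foot 0.0315 -0.0344
ridge top 0.0302 -0.0321
```

View pics/w8c.png

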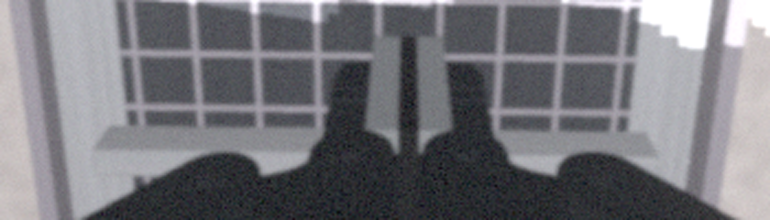

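Emit:
arm_command([
  [[0,0,-0.001,0,0],[0,0,0,0,0]],
])

```text
time_s: 11.05
position: [0.5821, 0.0078, 0.0337]
ee_rot: [-1.564, -0.126, 0.124]
force: [-0.0, 7.4, 5.3]
gripper_width: 0.002
```

The force is 7.4 N with no movement, so the leaf is against the stop. I'll relax by 1 mm, then lift straight off.

Emit:
arm_command([
  [[0,0,0.001,0,0],[0,-0.003,0,0,0],[0,-0.02,0,0,0],[0,-0.04,0,0,0],[0,-0.05,0,0,0],[0,-0.04,0.05,0,0],[0,-0.02,0.06,0,0],[0,0,0.06,0,0],[0,0,0,0,0]],
])

```text
time_s: 12.18
position: [0.5538, 0.1775, 0.2056]
ee_rot: [-1.565, -0.13, 0.13]
force: [0.2, -1.1, 0.2]
gripper_width: 0.001
```

```bash
python3 look.py 9 wrist
python3 - <<'E'
from h import *
im=viewer.read_camera("top");im=cv2.resize(im[110:260,200:360],None,fx=4,fy=4,interpolation=cv2.INTER_CUBIC)
cv2.imwrite("pics/t9.png",cv2.convertScaleAbs(im,alpha=1.5,beta=10))
E
```

```text
t 12.175 tcp local [-0.1526  0.0024  0.2056] f local [1.15 0.07 0.15]
```

View pics/s9.png

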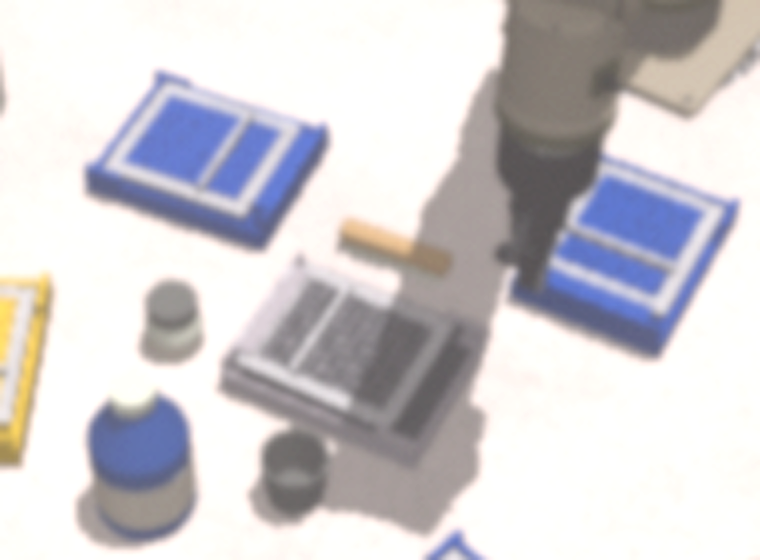

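View pics/w9.png

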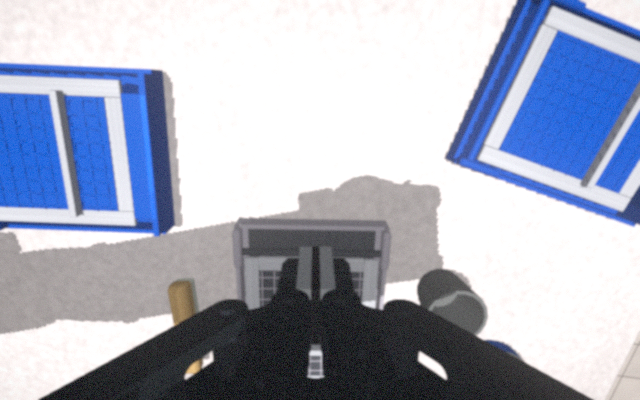

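View pics/t9.png

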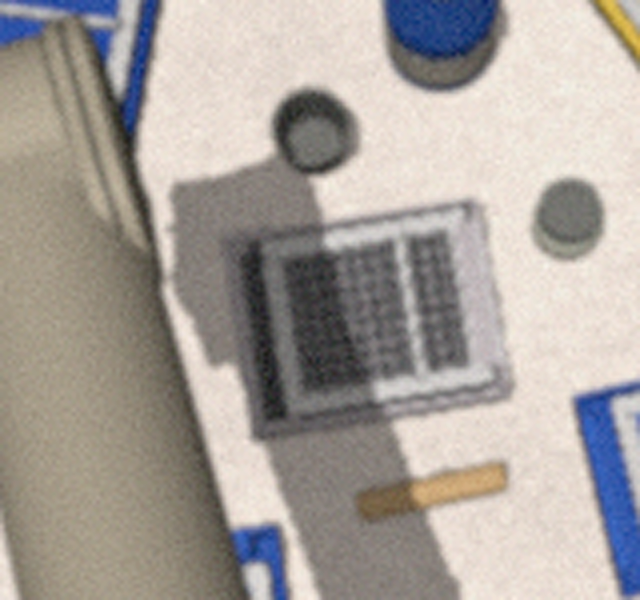

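The screen lies flat, the pale lip strip at top-crop (480,290) covers its edge, and the tray corners and neighbours haven't moved. One numeric check, then I hand it in.

Run:
```python
from h import *
T=viewer.calibration("top")
u=np.array([.153,-.988,0]);v=np.array([.988,.153,0]);C=np.array([.5748,.0263,0])
for n,p,z in (("ridge mid",(200+407/4,110+305/4),.0445),("lip front",(200+470/4,110+290/4),.0425),("lipfar",(319.3,160.5),.028),("lipnear",(327.8,208.2),.028)):
    X=plane(T,p,z);print(n,round((X-C)@u,4),round((X-C)@v,4))
from cell import manip,status
print(status.sense()["force"]); print(manip.finish_job())
```

```text
ridge mid 0.0313 -0.0022
lip front 0.0779 0.0011
lipfar 0.0956 0.0682
lipnear 0.0945 -0.0756
[-0.50082743 -0.24221803  0.1163354 ]
the job is handed in; nothing more can be done
None
```

The lint filter is closed and handed in at about 12 s. I folded the grey steel filter's screen flat with closed fingertips, pressed it down, and pushed it along by its thumb ridge until it stopped.

- **Stop:** on the last push the force rose to 7.4 N with no further movement. While I was still pressing, the wrist view put the hinge at −71 mm and the ridge foot at 31.5 mm from the tray's centre. Fully home is −71 and 31 mm.
- **After letting go:** the screen stayed flat with its edge under the lip. The tray's corners were within 1–2 mm of where they started, and the neighbouring items I could see had not moved.
- **Disagreement:** a coarser top-view reading taken after release put the middle of the ridge at 31 mm, where about 34 mm was expected. The lip's front edge read 78 mm against a true 74 mm in the same view, so I took this as measurement error.
- **Slid by friction first:** once the screen was flat, friction from pressing slid it most of the way before the fingertip reached the ridge. Only the last part was certainly pushed by the ridge itself.

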